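# Stack a ring-core transformer and its mounting hardware on the chassis bolt

### The arm

A 6-joint arm with a two-finger parallel gripper is mounted at the origin on the work surface. World frame = base frame: x ahead of the robot, y to its left, z up, the work surface at z = 0. Lengths are in mm, angles in rad, forces in N, time in s.
With the tool pointing down it reaches from about 350 to 975 mm from the base axis. Payload 7.1 kg.
Tool frame: the origin (TCP) lies at the very end of the fingers, on their centre line; the grasp point (between the pads) lies 19 mm behind it (ctrl.tcp_to_grasp is the distance from the TCP to the grasp point, in mm); z points along the fingers, x is the direction in which the jaws open and shut, and the axes are right-handed (so a half turn about z gives the same grasp; the last joint's range is limited). The gripper opens to 88 mm and grips with 3 to 60 N. Pads are 20 mm wide; open, the fingers measure 115 mm over their backs; the gripper's body (75 mm by 178 mm) begins 61 mm behind the grasp point.
Start: joints at [-1.255, 0.423, 1.63, -0, 1.089, -0.019], TCP at [205.38, -590.274, 222.675] pointing down, gripper open.
Joint ranges: [-3, 3], [-0.9, 2.11], [0.09, 2.58], [-1.31, 4.45], [0.11, 2.69], [-2.54, 2.54]. Speed limits (rad/s): [2.39, 2.39, 3.01, 3.14, 3.14, 3.14].

### API

Orientations are given as a rotation vector (axis times angle).
In Python, from workcell import get_obs, viewer, ctrl, masks_of gives the robot as it stands. The module is installed in compiled form; this text tells all that it offers.
- The arm moves only by the shell command python3 -m inch 'ROWS'. ROWS is JSON, a list of rows, each an object of numbers: "tx", "ty", "tz": the shift along the tool's x, y, z in cm; "ax", "ay", "az": the turn, a rotation vector about the tool's x, y, z in degrees; "jaw": the opening, from 0 (shut) to 1 (fully open). In form: [{"tx": .., "ty": .., "tz": .., "ax": .., "ay": .., "az": .., "jaw": ..}, ...]. A call has 1 to 12 rows; each row shifts and turns the commanded pose from where the row before left it, along the tool's axes as they then stand; what a row does not reach is not made up. A row lasts 1/8 s, in which the tool goes at most 62.5 mm and 10.7 degrees, less where a joint would pass 70% of its speed; a pose out of reach is approached as far as the arm can. A call is refused whole if a number of a shift passes 6.25 or a number of a turn 10.7, either way. A call with a gripper value outside its range is refused whole. The fingers move at their own pace and stop on an object; the grip force is fixed at half the most. Time passes only in rows, so rows that do not move let the fingers close. It gives the time, the measured TCP pose, the force and the opening at its end, in the units of the state.
- get_obs(): the state, without advancing time (a new reading comes with each control period).
- viewer.get_image(name): name is "scene" or "top" or "wrist"; returns (picture, depth): 384x512x3 uint8, red, green, blue; 384x512 float32, mm along the optical axis (not along the pixel's ray), 0 where there is no reading.
- viewer.get_calibration(name): a dict with "fx", "fy", "cx", "cy" (pixels), "rvec" (rotation vector, rad) and "tvec" (3), from world to camera coordinates, as OpenCV has them. Camera axes: x right, y down, z forward; pixel columns grow to the right and rows downward; lengths in mm; the calibration is good to about 2 mm. A picture is of the moment at which its call begins: read the wrist's pose just before it. get_calibration takes no time and is no camera call; for the wrist camera it gives the pose at the moment of the call.
- ctrl.close_job(): hands the job in, once; it reports no verdict.
Trained networks look in the newest picture that a camera, given by its name, has taken for a name from the list of things; names that differ only in an ending like _2 or _b are one class to them, and where a whole thing is asked for, a point or a joint stands for the part that bears it (a point fixed in the world has none). Each returns a list of dicts, best first, with "score" (0 to 1); they miss things now and then, are a little off and sometimes report something else, mostly with a low value. They report only what shows in the picture. A call takes as long as a camera call. They do not tell look-alikes from the thing itself.
- masks_of(camera, thing): "pixels" (384x512 bool, what is visible of it) and "location" ([column, row] in pixels, amid what is visible of it).
The state is a dict: "t": time; "qpos": joint angles; "qvel": joint speeds; "joint_torque": joint torques, N m; "ee_pos": TCP position; "orientation": TCP orientation; "ft_force": force on the tool from outside, world axes, zero at the start; "moment": the same for the moment, N m; "width": finger opening in mm.
Only numpy, scipy, OpenCV 4.12 (cv2) and the standard library are available. Lean on these libraries where they do the work, as an engineer would, in place of code of your own. Each camera call takes 0.05 s, during which the arm holds its last target. There are 200 camera calls.

### The job

Mount the larger of the two ring-core transformers on the upright bolt in the open aluminium chassis: over the bolt first the wide rubber pad with the small hole, then the transformer, then the narrow rubber ring, and last the dished steel washer with its recess up, just as it lies now. Each must lie flat on the one below and be centred on the bolt, with nothing left leaning or held. Leave the smaller transformer, the screwdriver, the pliers and the solder reel where they are.

Things in the scene. Friction and masses are not known exactly. Their poses are not given: they have to be found in the camera images.
- base_pad_mid (a point): Wide pad of hard black rubber, a flat disc 60 mm in diameter and 5 mm thick with a 20 mm hole in the middle, 22 g, lying flat on the silicone mat (the mat's top is at z = 0.002). Point: its centre, half-way up; z along the axis of the hole. The same all round.
- transformer_mid (a point): The larger ring-core (toroidal) transformer, wound with ochre tape: a ring 56 mm in diameter and 22 mm high with rounded edges and a 20 mm hole through it, about 0.26 kg, lying flat on the mat. Point: its centre, half-way up; z along the hole. The same all round and either way up.
- top_ring_mid (a point): Narrow ring of hard black rubber, 48 mm in outside diameter, 5 mm thick, with a wide 28 mm hole, 12 g, lying flat on the mat. Point: its centre, half-way up; z along the hole. The same all round.
- dish_mid (a point): Dished steel washer, 45 g, 7 mm high: a flat rim 52 mm in diameter, 4 mm thick, round a recessed middle whose underside, a boss 16 to 19 mm wide, stands 3 mm below the rim; 12 mm hole. Lies on the boss, recess up, rim clear of the mat (may lean a few degrees). In place, the boss sinks into the narrow ring's hole and the rim lies on the ring. Point: centre, 3.5 mm above the boss's underside; z up.
- bolt_foot (a point): The mounting bolt, fixed upright on the chassis floor: 6 mm in diameter, 42 mm tall. Point: on its axis at the floor (5 mm above the table); z up, x towards the chassis's rear panel. Nothing else stands on the floor within 75 mm of the bolt.
- chassis: The open power-supply chassis, a fixed aluminium pan 190 mm (x) by 164 mm (y), floor 3 mm thick, on the mat. Origin: middle of its underside; the bolt stands 25 mm from it towards -x. Side flanges at y = -81 and 81 mm are 15 mm high; the rear panel at x = 94 mm is 50 mm high, with parts up to 37 mm high along it (x over 60 mm). The front (-x) is open.
- spare_mid (a point): The smaller ring-core transformer, wound with the same ochre tape, 42 mm in diameter, 18 mm high, 16 mm hole: not wanted, to be left alone. Point: its centre.
- screwdriver: Screwdriver with a red handle, 170 mm long, handle 26 mm thick, loose on the drawing sheet; to be left alone. Origin: under the middle of its length; x along it towards the tip.
- pliers: Cutting pliers with teal handles, about 140 mm long, 60 mm wide and 12 mm high, loose on the mat; to be left alone. Origin: near its pivot, underneath; x along it towards the jaws (52 mm to the jaws' tips, 91 mm to the handle ends).
- reel: Reel of solder, white flanges, 60 mm in diameter and 30 mm high, standing flat; loose, to be left alone. Origin: centre of its underside.
Mind the look-alikes: they are no part of the job. What is shaped like the part that bears transformer_mid but pink or red is not meant. Of the things shaped like the part that bears dish_mid, the bare steel one is meant.

How it is judged (in metres and radians):
On the way, in this order (a step that is already met when the one before it is completed fails the run):
1. the wide rubber pad lies flat on the chassis floor, over the bolt, released (horizontal distance between base_pad_mid and bolt_foot below 0.006 m and z of base_pad_mid in the frame of bolt_foot between 0.001 and 0.004 m and angle between base_pad_mid's own z axis and vertical below 0.07 rad and contact force between the fingers and base_pad below 0.05 N), for 0.1 s.
2. the larger transformer lies flat on the pad, over the bolt, released (horizontal distance between transformer_mid and bolt_foot below 0.006 m and z of transformer_mid in the frame of bolt_foot between 0.0145 and 0.0175 m and angle between transformer_mid's own z axis and vertical below 0.07 rad and contact force between the fingers and transformer below 0.05 N), for 0.1 s.
3. the narrow rubber ring lies flat on top of the transformer, round the bolt, released (horizontal distance between top_ring_mid and bolt_foot below 0.006 m and z of top_ring_mid in the frame of bolt_foot between 0.028 and 0.031 m and angle between top_ring_mid's own z axis and vertical below 0.07 rad and contact force between the fingers and top_ring below 0.05 N), for 0.1 s.
At the end, for the whole second after the job is handed in: All four pieces are threaded on the bolt in the stated order, wide pad, larger transformer, narrow ring, dished washer, each centre within 6 mm of the bolt's axis, each within 1.5 mm of its proper height in the stack and lying flat within 4 degrees, released and at rest (all of step 1 and all of step 2 and all of step 3 and linear speed of each of base_pad, transformer, top_ring, dish below 0.02 m/s and angular speed of each of base_pad, transformer, top_ring, dish below 0.2 rad/s and horizontal distance between dish_mid and bolt_foot below 0.006 m and z of dish_mid in the frame of bolt_foot between 0.031 and 0.034 m and angle between dish_mid's own z axis and vertical below 0.07 rad and contact force between the fingers and dish below 0.05 N); the robot touches nothing.
It fails at once if the smaller transformer is shifted by more than 20 mm (distance of spare_mid from where it was at the start of the episode above 0.02 m).
It fails at once if the screwdriver is shifted by more than 20 mm (distance of screwdriver from where it was at the start of the episode above 0.02 m).
It fails at once if the pliers is shifted by more than 20 mm (distance of pliers from where it was at the start of the episode above 0.02 m).
It fails at once if the solder reel is shifted by more than 20 mm (distance of reel from where it was at the start of the episode above 0.02 m).
It also fails if it takes over 112 s, if anything falls off the work surface, if the arm or the gripper's body presses on something with over 40 N, if the wrist force passes 120 N, or if a joint passes its speed limit or range.

## Working session

There is one attempt and no reset: what is moved stays moved. The work goes in short steps, Python scripts to look and compute and a shell command to move; the robot and the scene stay as the last step left them, time stands still between calls to the robot, and variables do not carry over. Pictures are saved under pics/ and viewed, about 12 in all and at most 16, crops included, and the job is handed in when it is done.

```bash
mkdir -p pics; cat > h.py <<'E'
import numpy as np, cv2
from workcell import get_obs, viewer, ctrl, masks_of
def shot(n,save=None):
    im,d=viewer.get_image(n)
    if save: cv2.imwrite('pics/'+save,im[:,:,::-1])
    return im,d
def cloud(n,d):
    c=viewer.get_calibration(n); R,_=cv2.Rodrigues(np.array(c['rvec'],float)); t=np.array(c['tvec'],float)
    v,u=np.mgrid[:d.shape[0],:d.shape[1]]
    P=np.dstack([(u-c['cx'])/c['fx']*d,(v-c['cy'])/c['fy']*d,d])
    return (P-t)@R   # world
def circ(xy):
    (c,r)=cv2.minEnclosingCircle(xy.astype(np.float32)); return c,r
E
python3 - <<'E'
from h import *
o=get_obs(); print(o['t'],o['ee_pos'],o['orientation'],o['width'],ctrl.tcp_to_grasp)
for cam in ['top','scene']:
    im,d=shot(cam,cam+'0.png'); W=cloud(cam,d)
    for n in ['base_pad_mid','transformer_mid','top_ring_mid','dish_mid','bolt_foot','chassis','spare_mid','screwdriver','pliers','reel']:
        try: L=masks_of(cam,n)
        except Exception as e: print(n,e); continue
        for m in L[:4]:
            p=W[m['pixels']&(d>0)]
            if len(p)<5: continue
            print(cam,n,round(m['score'],2),np.round(m['location']),len(p),'med',np.round(np.median(p,0)),'lo',np.round(np.percentile(p,2,0)),'hi',np.round(np.percentile(p,98,0)))
E
```

```text
0.0 [ 205.23629089 -589.75732663  221.90771225] [-2.55980043e+00  1.81973654e+00  1.90189957e-03] 87.37296274766491 18.700000000000003
top base_pad_mid 0.91 [248. 114.] 427 med [684.  -4.   8.] lo [657. -30.   3.] hi [712.  23.  11.]
top transformer_mid 0.75 [402. 224.] 449 med [ 425. -343.   24.] lo [ 402. -367.   13.] hi [ 450. -317.   27.]
top transformer_mid 0.74 [423. 183.] 490 med [ 520. -407.   24.] lo [ 495. -435.    3.] hi [ 545. -384.   27.]
top transformer_mid 0.56 [361. 256.] 447 med [ 361. -241.   24.] lo [ 337. -265.   12.] hi [ 386. -216.   27.]
top top_ring_mid 0.67 [261. 224.] 245 med [434. -12.   7.] lo [411. -33.   1.] hi [455.  13.  11.]
top dish_mid 0.79 [333. 177.] 327 med [ 539. -194.    9.] lo [ 515. -215.    3.] hi [ 561. -172.   13.]
top dish_mid 0.52 [349. 145.] 358 med [ 630. -240.    9.] lo [ 607. -265.    2.] hi [ 654. -217.   13.]
top chassis 0.77 [134. 212.] 6080 med [457. 269.   6.] lo [360. 183.   3.] hi [552. 353.  46.]
top chassis 0.26 [250. 118.] 442 med [686.  -4.   8.] lo [657. -31.   2.] hi [713.  23.  11.]
top spare_mid 0.55 [238. 167.] 222 me
[... 1209 characters left out ...]
cene bolt_foot 0.78 [367. 223.] 3432 med [460. 272.   5.] lo [362. 186.  -1.] hi [559. 354.  49.]
scene chassis 0.97 [368. 222.] 3523 med [460. 271.   5.] lo [360. 184.  -1.] hi [559. 355.  49.]
scene chassis 0.58 [188. 136.] 260 med [ 435. -340.   20.] lo [ 406. -379.    0.] hi [ 456. -315.   27.]
scene spare_mid 0.46 [266. 214.] 149 med [574.  19.  18.] lo [558.   3.  -1.] hi [593.  38.  24.]
scene screwdriver 0.68 [213. 157.] 185 med [ 468. -220.   23.] lo [ 448. -261.   13.] hi [ 485. -183.   30.]
scene pliers 0.59 [290. 237.] 404 med [601. 121.  11.] lo [535.  95.   1.] hi [666. 148.  17.]
scene reel 0.75 [210. 218.] 414 med [ 657. -106.   30.] lo [ 624. -136.    1.] hi [678. -83.  36.]
```

```bash
python3 - <<'E'
import cv2
im=cv2.imread('pics/top0.png'); cv2.imwrite('pics/top0c.png',cv2.resize(im[75:285,60:460],None,fx=2,fy=2,interpolation=cv2.INTER_CUBIC))
E
```

```text
(no output)
```

View pics/top0c.png

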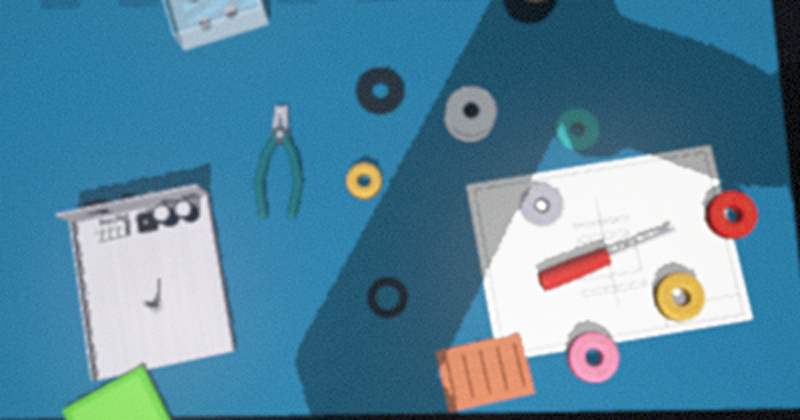

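The picture shows three large ring cores: ochre at full-image (400,223), red at (423,183) and pink at (361,256). Ochre at (400,223) is the larger transformer, and the small ochre one at (238,167) is the spare. There are two dished washers, grey at (333,177) and teal at (349,145); the bare steel one is (333,177). I'll confirm them in a crop and locate the bolt.

```bash
cat >> h.py <<'E'
from scipy.spatial.transform import Rotation as Ro
def go(x,y,z):
    o=get_obs(); R=Ro.from_rotvec(o['orientation']).as_matrix()
    d=R.T@(np.array([x,y,z])-o['ee_pos']); print('t',round(o['t'],2),'ee',np.round(o['ee_pos'],1),'move cm',np.round(d/10,2),'w',round(o['width'],1),'F',np.round(o['ft_force'],1),'xaxis',np.round(R[:,0],3),'z',np.round(R[:,2],3))
E
python3 - <<'E'
from h import *
im=cv2.imread('pics/top0.png')
cv2.imwrite('pics/cand.png',np.hstack([cv2.resize(im[v-25:v+25,u-25:u+25],(250,250),interpolation=cv2.INTER_CUBIC) for u,v in [(401,223),(333,177),(137,222)]]))
_,d=shot('top'); W=cloud('top',d)
m=(W[:,:,2]>12)&(W[:,:,0]>385)&(W[:,:,0]<500)&(W[:,:,1]>215)&(W[:,:,1]<320)&(d>0)
print(np.argwhere(m)[:40].tolist(),np.round(W[m])[:40].tolist())
# chassis rect from scene mask of floor
_,d2=shot('scene'); W2=cloud('scene',d2)
for cam,D,WW in(('top',d,W),('scene',d2,W2)):
    for L in masks_of(cam,'chassis')[:1]:
        p=WW[L['pixels']&(D>0)]; r=cv2.minAreaRect(p[:,:2].astype(np.float32)); print(cam,r)
m=(W2[:,:,2]>14)&(W2[:,:,0]>385)&(W2[:,:,0]<500)&(W2[:,:,1]>215)&(W2[:,:,1]<320)&(d2>0)
print(np.round(W2[m])[:40].tolist())
c=viewer.get_calibration('wrist'); R,_=cv2.Rodrigues(np.array(c['rvec'])); o=get_obs()
Rt=Ro.from_rotvec(o['orientation']).as_matrix()
print('cam in tool',Rt.T@(-R.T@c['tvec']-o['ee_pos']),'\n',np.round(Rt.T@R.T,3),c['fx'])
go(685,-4,150)
E
```

```text
[[226, 131], [226, 132], [226, 133], [226, 134], [226, 135], [226, 136], [227, 131], [227, 132], [227, 133], [227, 134], [227, 135], [227, 136], [227, 137], [227, 138], [228, 133], [228, 134], [228, 135], [228, 136], [228, 137], [228, 138], [229, 137]] [[428.0, 264.0, 47.0], [428.0, 261.0, 48.0], [428.0, 259.0, 46.0], [428.0, 258.0, 43.0], [429.0, 259.0, 36.0], [430.0, 259.0, 27.0], [426.0, 264.0, 46.0], [426.0, 260.0, 50.0], [426.0, 259.0, 47.0], [426.0, 259.0, 40.0], [427.0, 258.0, 37.0], [427.0, 259.0, 27.0], [428.0, 260.0, 18.0], [428.0, 258.0, 17.0], [424.0, 261.0, 41.0], [424.0, 260.0, 36.0], [425.0, 260.0, 30.0], [425.0, 259.0, 28.0], [426.0, 260.0, 18.0], [426.0, 257.0, 18.0], [424.0, 261.0, 13.0]]
top ((458.4076843261719, 270.7760925292969), (205.46511840820312, 172.90199279785156), 11.375988006591797)
scene ((456.9486389160156, 268.39886474609375), (210.6884002685547, 168.85536193847656), 10.105628967285156)
[[426.0, 262.0, 45.0], [431.0, 261.0, 46.0], [430.0, 264.0, 47.0], [432.0, 262.0, 43.0], [429.0, 264.0, 41.0], [430.0, 260.0, 35.0], [432.0, 263.0, 40.0], [428.0, 265.0, 36.0], [432.0, 261.0, 33.0], [430.0, 263.0, 32.0], [429.0, 266.0, 34.0], [431.0, 261.0, 28.0], [431.0, 264.0, 31.0], [431.0, 262.0, 25.0], [430.0, 265.0, 25.0], [428.0, 260.0, 15.0], [432.0, 263.0, 21.0], [432.0, 266.0, 22.0], [432.0, 264.0, 18.0], [429.0, 266.0, 16.0], [434.0, 265.0, 15.0]]
cam in tool [  -2.07635782  -84.50200586 -161.845605  ] 
 [[ 1.     0.     0.002]
 [-0.     0.952  0.307]
 [-0.001 -0.307  0.952]] 270.8792345332399
t 1.3 ee [ 205.4 -590.3  222.7] move cm [-39.62 -64.56   7.27] w 88.1 F [-0.2  0.3 -0.5] xaxis [ 0.329 -0.944  0.   ] z [-0. -0. -1.]
```

View pics/cand.png

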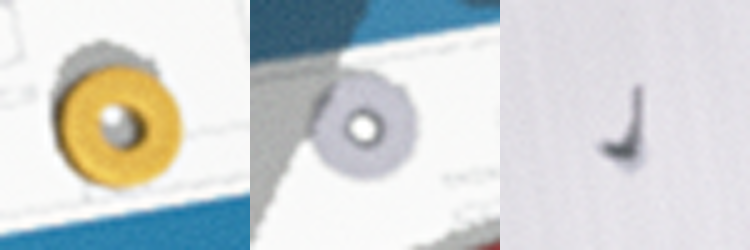

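The ochre core and bare-steel dish are confirmed, and the bolt stands near (429,262). Moving above the pad.

```bash
R='{"tx":-3.2,"ty":-5.2,"tz":0.6}'; python3 -m inch '[{"tx":-3.2,"ty":-5.2,"tz":0.6},{"tx":-3.2,"ty":-5.2,"tz":0.6},{"tx":-3.2,"ty":-5.2,"tz":0.6},{"tx":-3.2,"ty":-5.2,"tz":0.6},{"tx":-3.2,"ty":-5.2,"tz":0.6},{"tx":-3.2,"ty":-5.2,"tz":0.6},{"tx":-3.2,"ty":-5.2,"tz":0.6},{"tx":-3.2,"ty":-5.2,"tz":0.6},{"tx":-3.2,"ty":-5.2,"tz":0.6},{"tx":-3.2,"ty":-5.2,"tz":0.6},{"tx":-3.2,"ty":-5.2,"tz":0.6},{"tx":-3.2,"ty":-5.2,"tz":0.6}]'
python3 -c "
from h import *
go(685,-4,100)"
```

```text
t 1.3 ee [ 205.4 -590.3  222.7] move cm [-39.62 -64.56  12.27] w 88.1 F [-0.2  0.3 -0.5] xaxis [ 0.329 -0.944  0.   ] z [-0. -0. -1.]$[0]: bad value
```

```bash
python3 -m inch '[{"tx":-3.2,"ty":-5.2,"tz":0.6,"ax":0,"ay":0,"az":0,"jaw":1},{"tx":-3.2,"ty":-5.2,"tz":0.6,"ax":0,"ay":0,"az":0,"jaw":1},{"tx":-3.2,"ty":-5.2,"tz":0.6,"ax":0,"ay":0,"az":0,"jaw":1},{"tx":-3.2,"ty":-5.2,"tz":0.6,"ax":0,"ay":0,"az":0,"jaw":1},{"tx":-3.2,"ty":-5.2,"tz":0.6,"ax":0,"ay":0,"az":0,"jaw":1},{"tx":-3.2,"ty":-5.2,"tz":0.6,"ax":0,"ay":0,"az":0,"jaw":1},{"tx":-3.2,"ty":-5.2,"tz":0.6,"ax":0,"ay":0,"az":0,"jaw":1},{"tx":-3.2,"ty":-5.2,"tz":0.6,"ax":0,"ay":0,"az":0,"jaw":1},{"tx":-3.2,"ty":-5.2,"tz":0.6,"ax":0,"ay":0,"az":0,"jaw":1},{"tx":-3.2,"ty":-5.2,"tz":0.6,"ax":0,"ay":0,"az":0,"jaw":1},{"tx":-3.2,"ty":-5.2,"tz":0.6,"ax":0,"ay":0,"az":0,"jaw":1},{"tx":-3.2,"ty":-5.2,"tz":0.6,"ax":0,"ay":0,"az":0,"jaw":1}]'
python3 -c "
from h import *
go(685,-4,100)"
```

```text
t: 2.8
ee_pos: [669.8, -20.8, 150.6]
orientation: [-2.561, 1.82, -0.0]
ft_force: [1.6, -0.5, 0.3]
width: 87.6
t 2.8 ee [669.8 -20.8 150.6] move cm [-1.09 -1.99  5.06] w 87.6 F [ 1.6 -0.5  0.3] xaxis [ 0.329 -0.944  0.   ] z [ 0. -0. -1.]
```

```bash
cat >> h.py <<'E'
def plane(cam,uv,z):
    c=viewer.get_calibration(cam); R,_=cv2.Rodrigues(np.array(c['rvec'],float)); t=np.array(c['tvec'],float)
    uv=np.asarray(uv,float).reshape(-1,2); r=np.c_[(uv[:,0]-c['cx'])/c['fx'],(uv[:,1]-c['cy'])/c['fy'],np.ones(len(uv))]@R
    o=-R.T@t; return o+r*((z-o[2])/r[:,2])[:,None]
def meas(cam,name,z,save,near,k=0):
    im,d=shot(cam,save); W=cloud(cam,d)
    for m in masks_of(cam,name)[:4]:
        px=m['pixels']; v,u=np.nonzero(px); P=plane(cam,np.c_[u,v],z)[:,:2]
        c,r=circ(P); e=cv2.fitEllipse(cv2.convexHull(P.astype(np.float32)))
        w=W[px&(d>0)]
        print(name,round(m['score'],2),np.round(m['location']),'circ',np.round(c,1),round(r,1),'ell',np.round(e[0],1),np.round(e[1],1),'z50/98',np.round(np.percentile(w[:,2],[2,50,98]),1))
    return im,d,W
E
python3 -m inch '[{"tx":-0.55,"ty":-1.0,"tz":2.5,"ax":0,"ay":0,"az":0,"jaw":1},{"tx":-0.54,"ty":-0.99,"tz":2.5,"ax":0,"ay":0,"az":0,"jaw":1},{"tx":0,"ty":0,"tz":0,"ax":0,"ay":0,"az":0,"jaw":1}]'
python3 -c "
from h import *
meas('wrist','base_pad_mid',7,'w1.png',None)
go(685,-4,3)"
```

```text
t: 3.18
ee_pos: [682.5, -5.0, 98.5]
orientation: [2.56, -1.818, -0.005]
ft_force: [0.8, 0.1, -0.1]
width: 87.6
base_pad_mid 0.61 [252. 178.] circ [685.8  -3.1] 30.2 ell [685.7  -3.2] [58.5 59.9] z50/98 [6.7 8.2 9.5]
base_pad_mid 0.61 [350. 343.] circ [ 538.8 -186.1] 22.1 ell [ 535.5 -185. ] [31.4 46.7] z50/98 [ 3.2  9.8 74.2]
t 3.27 ee [683.7  -6.  101. ] move cm [-0.14 -0.19  9.8 ] w 87.8 F [-0.7 -0.   0.8] xaxis [ 0.329 -0.944 -0.   ] z [-0. -0. -1.]
```

View pics/w1.png

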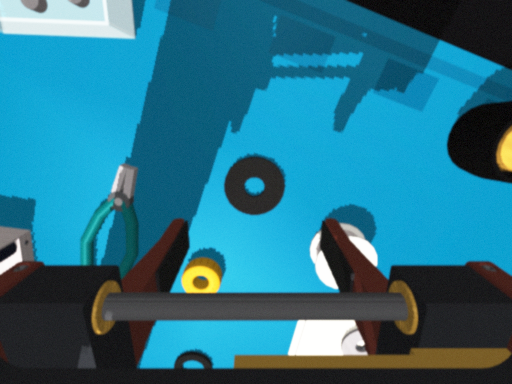

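Pad found at (685.7,−3.1), radius 30, between the fingers. Descending and gripping.

```bash
python3 -m inch '[{"tx":-0.17,"ty":-0.31,"tz":4.5,"ax":0,"ay":0,"az":0,"jaw":1},{"tx":0,"ty":0,"tz":3.5,"ax":0,"ay":0,"az":0,"jaw":1},{"tx":0,"ty":0,"tz":1.4,"ax":0,"ay":0,"az":0,"jaw":1},{"tx":0,"ty":0,"tz":0.3,"ax":0,"ay":0,"az":0,"jaw":1},{"tx":0,"ty":0,"tz":0,"ax":0,"ay":0,"az":0,"jaw":0.3},{"tx":0,"ty":0,"tz":0,"ax":0,"ay":0,"az":0,"jaw":0.3},{"tx":0,"ty":0,"tz":0,"ax":0,"ay":0,"az":0,"jaw":0.3},{"tx":0,"ty":0,"tz":0,"ax":0,"ay":0,"az":0,"jaw":0.3},{"tx":0,"ty":0,"tz":0,"ax":0,"ay":0,"az":0,"jaw":0.3},{"tx":0,"ty":0,"tz":0,"ax":0,"ay":0,"az":0,"jaw":0.3}]'
python3 -c "
from h import *
go(429,262,101)"
```

```text
t: 4.53
ee_pos: [686.7, -3.1, 4.5]
orientation: [-2.56, 1.82, -0.001]
ft_force: [-0.6, 0.1, 7.0]
width: 58.1
t 4.53 ee [686.7  -3.1   4.5] move cm [-33.5   15.62  -9.67] w 58.1 F [-0.6  0.1  7. ] xaxis [ 0.329 -0.944  0.   ] z [ 0.001 -0.    -1.   ]
```

```bash
python3 -m inch '[{"tx":0,"ty":0,"tz":-3,"ax":0,"ay":0,"az":0,"jaw":0.3},{"tx":0,"ty":0,"tz":-6,"ax":0,"ay":0,"az":0,"jaw":0.3},{"tx":-4.3,"ty":2.5,"tz":-0.6,"ax":0,"ay":0,"az":0,"jaw":0.3},{"tx":-4.9,"ty":3,"tz":0,"ax":0,"ay":0,"az":0,"jaw":0.3},{"tx":-4.9,"ty":3,"tz":0,"ax":0,"ay":0,"az":0,"jaw":0.3},{"tx":-4.9,"ty":3,"tz":0,"ax":0,"ay":0,"az":0,"jaw":0.3},{"tx":-4.9,"ty":3,"tz":0,"ax":0,"ay":0,"az":0,"jaw":0.3},{"tx":-4.9,"ty":3,"tz":0,"ax":0,"ay":0,"az":0,"jaw":0.3},{"tx":-4.7,"ty":3.1,"tz":0,"ax":0,"ay":0,"az":0,"jaw":0.3},{"tx":0,"ty":0,"tz":0,"ax":0,"ay":0,"az":0,"jaw":0.3},{"tx":0,"ty":0,"tz":0,"ax":0,"ay":0,"az":0,"jaw":0.3}]'
python3 -c "
from h import *
shot('wrist','w2.png')
print([(m['score'],m['location']) for m in masks_of('wrist','base_pad_mid')[:2]])
go(429,262,101)"
```

```text
t: 5.9
ee_pos: [382.0, 245.9, 99.9]
orientation: [-2.561, 1.818, -0.001]
ft_force: [0.3, -0.3, 0.1]
width: 57.7
[(0.83, [257.3, 221.0])]
t 6.0 ee [382.6 245.3  99.8] move cm [-0.06 -4.93 -0.12] w 58.3 F [ 0.2  0.9 -0.3] xaxis [ 0.327 -0.945 -0.   ] z [ 0.001  0.    -1.   ]
```

View pics/w2.png

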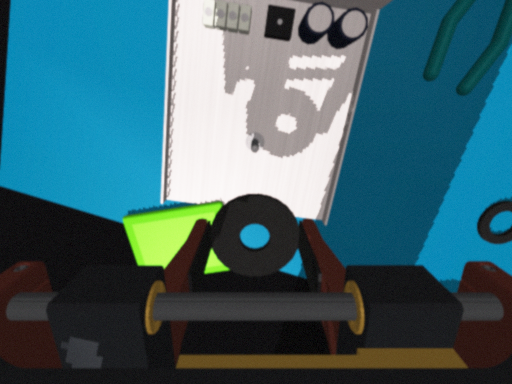

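Pad held level (centre about (255,234)); the bolt shows at about (255,142). Measuring both.

```bash
cat >> h.py <<'E'
def bolt(d,W,lo=18,hi=60):
    m=(d>0)&(W[:,:,2]>lo)&(W[:,:,2]<hi)&(np.hypot(W[:,:,0]-429,W[:,:,1]-262)<14)
    p=W[m]; v,u=np.nonzero(m)
    print('bolt n',len(p),'med',np.round(np.median(p,0),1),'zmax',p[:,2].max().round(1),'px',u.min(),u.max(),v.min(),v.max()); 
    t=p[p[:,2]>p[:,2].max()-6]; print('top pts',len(t),np.round(t.mean(0),1))
E
python3 -c "
from h import *
im,d,W=meas('wrist','base_pad_mid',103,'w2b.png',None)
bolt(d,W)
cv2.imwrite('pics/w2c.png',cv2.resize(im[110:180,205:305,::-1],None,fx=6,fy=6,interpolation=cv2.INTER_NEAREST))
go(429,262,101)"
```

```text
base_pad_mid 0.64 [252. 222.] circ [381.7 246.4] 30.4 ell [381.5 246.5] [58.6 60.5] z50/98 [ 98.9 101.9 103.1]
bolt n 83 med [427.6 263.3  45. ] zmax 48.4 px 250 257 141 152
top pts 48 [426.5 263.   46.1]
t 6.1 ee [382.5 245.   99.7] move cm [-0.08 -4.95 -0.13] w 58.1 F [ 0.5 -0.6 -0.1] xaxis [ 0.327 -0.945 -0.   ] z [ 0.  0. -1.]
```

View pics/w2c.png

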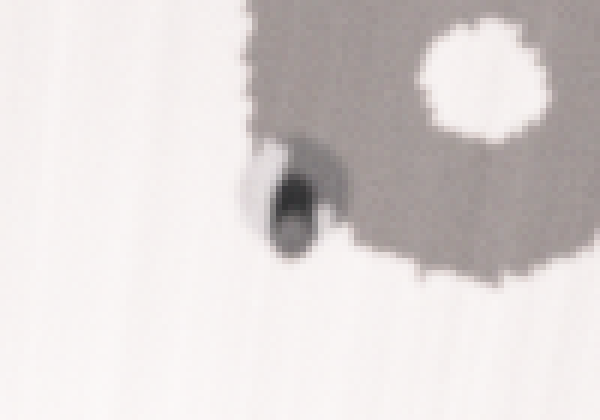

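```bash
python3 -m inch '[{"tx":-0.09,"ty":-2.4,"tz":0,"ax":0,"ay":0,"az":0,"jaw":0.3},{"tx":0,"ty":-2.44,"tz":0,"ax":0,"ay":0,"az":0,"jaw":0.3},{"tx":0,"ty":0,"tz":3,"ax":0,"ay":0,"az":0,"jaw":0.3},{"tx":0,"ty":0,"tz":1.5,"ax":0,"ay":0,"az":0,"jaw":0.3},{"tx":0,"ty":0,"tz":0.8,"ax":0,"ay":0,"az":0,"jaw":0.3},{"tx":0,"ty":0,"tz":0.7,"ax":0,"ay":0,"az":0,"jaw":0.3},{"tx":0,"ty":0,"tz":0,"ax":0,"ay":0,"az":0,"jaw":0.3}]'
python3 -c "
from h import *
im,d,W=meas('wrist','base_pad_mid',43,'w3.png',None)
bolt(d,W,44)
cv2.imwrite('pics/w3c.png',cv2.resize(im[150:300,165:345,::-1],None,fx=3,fy=3))
go(427,263,6.7)"
```

```text
t: 6.98
ee_pos: [426.8, 262.3, 39.6]
orientation: [2.56, -1.82, -0.0]
ft_force: [0.2, -0.2, -0.5]
width: 58.2
base_pad_mid 0.6 [261. 227.] circ [426.  263.8] 30.4 ell [425.9 263.8] [59.4 60.5] z50/98 [38.6 42.  43.2]
bolt n 75 med [427.1 263.4  46.7] zmax 48.1 px 251 275 233 242
top pts 75 [427.1 263.3  46.5]
t 7.08 ee [427.1 262.5  40.1] move cm [-0.05 -0.    3.34] w 58.0 F [-0.6 -0.8 -0. ] xaxis [ 0.329 -0.944 -0.   ] z [ 0.001  0.    -1.   ]
```

View pics/w3c.png

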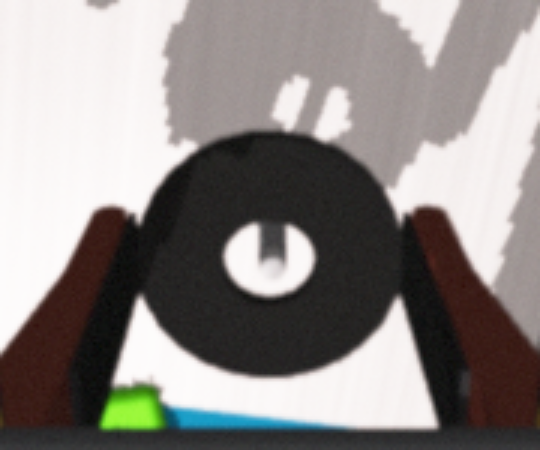

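Bolt visible centred in the pad's hole. Lowering, releasing and lifting.

```bash
python3 -m inch '[{"tx":0.03,"ty":0.06,"tz":2.0,"ax":0,"ay":0,"az":0,"jaw":0.3},{"tx":0,"ty":0,"tz":1.0,"ax":0,"ay":0,"az":0,"jaw":0.3},{"tx":0,"ty":0,"tz":0.28,"ax":0,"ay":0,"az":0,"jaw":0.3},{"tx":0,"ty":0,"tz":0,"ax":0,"ay":0,"az":0,"jaw":0.3},{"tx":0,"ty":0,"tz":0,"ax":0,"ay":0,"az":0,"jaw":1},{"tx":0,"ty":0,"tz":0,"ax":0,"ay":0,"az":0,"jaw":1},{"tx":0,"ty":0,"tz":0,"ax":0,"ay":0,"az":0,"jaw":1},{"tx":0,"ty":0,"tz":0,"ax":0,"ay":0,"az":0,"jaw":1},{"tx":0,"ty":0,"tz":-3,"ax":0,"ay":0,"az":0,"jaw":1},{"tx":0,"ty":0,"tz":-6,"ax":0,"ay":0,"az":0,"jaw":1},{"tx":0,"ty":0,"tz":-0.6,"ax":0,"ay":0,"az":0,"jaw":1},{"tx":0,"ty":0,"tz":0,"ax":0,"ay":0,"az":0,"jaw":1}]'
python3 -c "
from h import *
im,d,W=meas('wrist','base_pad_mid',10,'w4.png',None)
bolt(d,W)
go(424,-343,120)"
```

```text
t: 8.57
ee_pos: [426.6, 262.0, 103.1]
orientation: [-2.56, 1.82, -0.001]
ft_force: [-0.5, -0.4, -0.4]
width: 87.7
base_pad_mid 0.92 [257. 180.] circ [423.9 262.3] 29.6 ell [423.8 262.4] [58.3 58.9] z50/98 [ 7.3  8.8 10.1]
bolt n 104 med [427.5 263.4  39.4] zmax 47.1 px 252 258 190 205
top pts 45 [426.3 262.9  45.1]
t 8.68 ee [425.6 261.4 101.7] move cm [57.03 20.01 -1.76] w 87.5 F [ 0.1 -0.7 -0.8] xaxis [ 0.329 -0.944  0.   ] z [-0.002 -0.001 -1.   ]
```

```bash
python3 -m inch '[{"tx":4.75,"ty":1.67,"tz":-0.1,"ax":0,"ay":0,"az":0,"jaw":1},{"tx":4.75,"ty":1.67,"tz":0,"ax":0,"ay":0,"az":0,"jaw":1},{"tx":4.75,"ty":1.67,"tz":0,"ax":0,"ay":0,"az":0,"jaw":1},{"tx":4.75,"ty":1.67,"tz":0,"ax":0,"ay":0,"az":0,"jaw":1},{"tx":4.75,"ty":1.67,"tz":0,"ax":0,"ay":0,"az":0,"jaw":1},{"tx":4.75,"ty":1.67,"tz":0,"ax":0,"ay":0,"az":0,"jaw":1},{"tx":4.75,"ty":1.67,"tz":0,"ax":0,"ay":0,"az":0,"jaw":1},{"tx":4.75,"ty":1.67,"tz":0,"ax":0,"ay":0,"az":0,"jaw":1},{"tx":4.75,"ty":1.67,"tz":0,"ax":0,"ay":0,"az":0,"jaw":1},{"tx":4.75,"ty":1.67,"tz":0,"ax":0,"ay":0,"az":0,"jaw":1},{"tx":4.75,"ty":1.67,"tz":0,"ax":0,"ay":0,"az":0,"jaw":1},{"tx":4.75,"ty":1.67,"tz":0,"ax":0,"ay":0,"az":0,"jaw":1}]'
python3 -m inch '[{"tx":0,"ty":0,"tz":0,"ax":0,"ay":0,"az":0,"jaw":1},{"tx":0,"ty":0,"tz":0,"ax":0,"ay":0,"az":0,"jaw":1}]'
python3 -c "
from h import *
im,d,W=meas('wrist','transformer_mid',18,'w5.png',None)
go(424,-343,6)"
```

```text
t: 10.18
ee_pos: [423.4, -343.4, 102.0]
orientation: [-2.56, 1.82, 0.005]
ft_force: [0.7, 0.6, -0.2]
width: 88.0
t: 10.42
ee_pos: [423.3, -341.2, 102.3]
orientation: [-2.559, 1.821, 0.006]
ft_force: [0.2, 0.7, -0.2]
width: 87.8
transformer_mid 0.87 [255. 194.] circ [ 426.9 -341.4] 29.8 ell [ 426.9 -341.7] [56.3 59.2] z50/98 [ 8.6 23.7 25.3]
transformer_mid 0.62 [139. 214.] circ [ 362.4 -239.5] 33.0 ell [ 362.  -240.3] [57.2 65.7] z50/98 [ 2.7 23.2 25. ]
transformer_mid 0.61 [371. 120.] circ [ 521.2 -408.7] 30.1 ell [ 520.7 -408.7] [56.1 59.9] z50/98 [ 9.6 23.8 25.5]
t 10.53 ee [ 423.8 -340.7  103. ] move cm [0.25 0.05 9.69] w 88.0 F [-0.5 -0.2 -0. ] xaxis [ 0.329 -0.944 -0.002] z [-0.002  0.002 -1.   ]
```

View pics/w5.png

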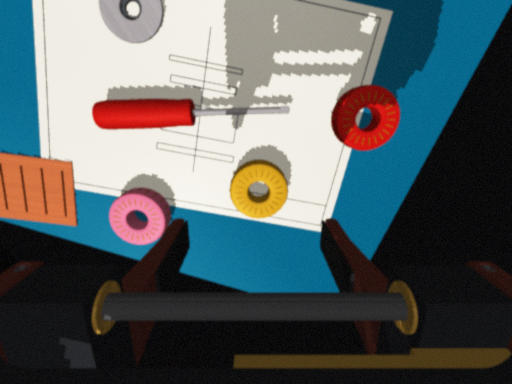

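Ochre core at (259,190), about (426.5,−342). Gripping it.

```bash
python3 -m inch '[{"tx":0.19,"ty":-0.25,"tz":4.5,"ax":0,"ay":0,"az":0,"jaw":1},{"tx":0,"ty":0,"tz":3.5,"ax":0,"ay":0,"az":0,"jaw":1},{"tx":0,"ty":0,"tz":1.75,"ax":0,"ay":0,"az":0,"jaw":1},{"tx":0,"ty":0,"tz":0,"ax":0,"ay":0,"az":0,"jaw":0.3},{"tx":0,"ty":0,"tz":0,"ax":0,"ay":0,"az":0,"jaw":0.3},{"tx":0,"ty":0,"tz":0,"ax":0,"ay":0,"az":0,"jaw":0.3},{"tx":0,"ty":0,"tz":0,"ax":0,"ay":0,"az":0,"jaw":0.3},{"tx":0,"ty":0,"tz":0,"ax":0,"ay":0,"az":0,"jaw":0.3},{"tx":0,"ty":0,"tz":-3,"ax":0,"ay":0,"az":0,"jaw":0.3},{"tx":0,"ty":0,"tz":-6,"ax":0,"ay":0,"az":0,"jaw":0.3},{"tx":0,"ty":0,"tz":-1.7,"ax":0,"ay":0,"az":0,"jaw":0.3},{"tx":0,"ty":0,"tz":0,"ax":0,"ay":0,"az":0,"jaw":0.3}]'
python3 -c "
from h import *
go(425.5,262.5,113)"
```

```text
t: 12.02
ee_pos: [427.8, -343.7, 114.2]
orientation: [2.56, -1.82, 0.004]
ft_force: [0.8, -0.1, -2.2]
width: 54.8
t 12.03 ee [ 427.8 -343.7  114.2] move cm [-5.733e+01 -1.969e+01  3.000e-02] w 54.8 F [ 0.8 -0.1 -2.2] xaxis [ 0.329 -0.945  0.002] z [ 0.002 -0.001 -1.   ]
```

```bash
python3 -m inch '[{"tx":-4.77,"ty":-1.22,"tz":0,"ax":0,"ay":0,"az":0,"jaw":0.3},{"tx":-4.77,"ty":-1.22,"tz":0,"ax":0,"ay":0,"az":0,"jaw":0.3},{"tx":-4.77,"ty":-1.22,"tz":0,"ax":0,"ay":0,"az":0,"jaw":0.3},{"tx":-4.77,"ty":-1.22,"tz":0,"ax":0,"ay":0,"az":0,"jaw":0.3},{"tx":-4.77,"ty":-1.22,"tz":0,"ax":0,"ay":0,"az":0,"jaw":0.3},{"tx":-4.77,"ty":-1.22,"tz":0,"ax":0,"ay":0,"az":0,"jaw":0.3},{"tx":-4.77,"ty":-1.22,"tz":0,"ax":0,"ay":0,"az":0,"jaw":0.3},{"tx":-4.77,"ty":-1.22,"tz":0,"ax":0,"ay":0,"az":0,"jaw":0.3},{"tx":-4.77,"ty":-1.22,"tz":0,"ax":0,"ay":0,"az":0,"jaw":0.3},{"tx":-4.77,"ty":-1.22,"tz":0,"ax":0,"ay":0,"az":0,"jaw":0.3},{"tx":-4.77,"ty":-1.22,"tz":0,"ax":0,"ay":0,"az":0,"jaw":0.3},{"tx":-4.77,"ty":-1.22,"tz":0,"ax":0,"ay":0,"az":0,"jaw":0.3}]'
python3 -m inch '[{"tx":0,"ty":0,"tz":0,"ax":0,"ay":0,"az":0,"jaw":0.3},{"tx":0,"ty":0,"tz":0,"ax":0,"ay":0,"az":0,"jaw":0.3},{"tx":0,"ty":0,"tz":0,"ax":0,"ay":0,"az":0,"jaw":0.3}]'
python3 -c "
from h import *
im,d,W=meas('wrist','transformer_mid',124,'w6.png',None)
print(np.round(W[200:245:15,225:290:12,2],1))
bolt(d,W)
go(425.5,262.5,113)"
```

```text
t: 13.52
ee_pos: [376.1, 246.3, 111.5]
orientation: [2.558, -1.818, -0.002]
ft_force: [0.5, -0.5, -2.2]
width: 55.4
t: 13.9
ee_pos: [377.0, 244.0, 112.6]
orientation: [2.558, -1.821, -0.001]
ft_force: [0.1, 0.1, -2.5]
width: 55.0
transformer_mid 0.81 [255. 248.] circ [376.6 245.9] 31.4 ell [376.3 245.6] [56.  62.4] z50/98 [113.3 128.7 130.2]
[[  5.2 115.6 119.9 118.6 113.9   4.3]
 [127.4 130.1 129.7 129.4 128.  126.9]
 [129.  130.3 128.5 128.9 129.3 128.7]]
bolt n 68 med [427.9 263.5  46.2] zmax 48.8 px 251 257 132 142
top pts 42 [426.8 263.2  46.8]
t 14.0 ee [377.5 244.3 113.1] move cm [-0.16 -5.13  0.  ] w 55.2 F [ 0.   1.8 -1.8] xaxis [ 0.327 -0.945  0.   ] z [-0.001 -0.001 -1.   ]
```

View pics/w6.png

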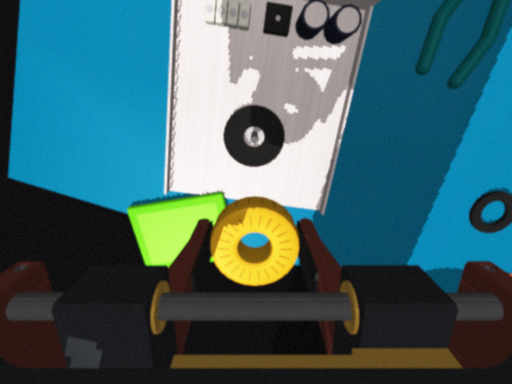

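```bash
python3 -m inch '[{"tx":-0.03,"ty":-2.6,"tz":0,"ax":0,"ay":0,"az":0,"jaw":0.3},{"tx":0,"ty":-2.65,"tz":0,"ax":0,"ay":0,"az":0,"jaw":0.3},{"tx":0,"ty":0,"tz":3.5,"ax":0,"ay":0,"az":0,"jaw":0.3},{"tx":0,"ty":0,"tz":1.9,"ax":0,"ay":0,"az":0,"jaw":0.3},{"tx":0,"ty":0,"tz":0.8,"ax":0,"ay":0,"az":0,"jaw":0.3},{"tx":0,"ty":0,"tz":0.7,"ax":0,"ay":0,"az":0,"jaw":0.3},{"tx":0,"ty":0,"tz":0,"ax":0,"ay":0,"az":0,"jaw":0.3}]'
python3 -c "
from h import *
im,d,W=meas('wrist','transformer_mid',56,'w7.png',None)
cv2.imwrite('pics/w7c.png',cv2.resize(im[150:300,165:345,::-1],None,fx=3,fy=3))
go(426,263,15)"
```

```text
t: 14.88
ee_pos: [427.3, 262.8, 44.5]
orientation: [-2.56, 1.821, -0.0]
ft_force: [-0.8, 0.2, -2.7]
width: 55.4
transformer_mid 0.65 [254. 246.] circ [426.4 265. ] 31.3 ell [426.2 264.5] [56.4 62.5] z50/98 [44.4 60.6 62.1]
t 14.97 ee [427.5 263.1  44.9] move cm [-0.04  0.15  2.99] w 55.1 F [ 0.2  0.4 -3. ] xaxis [ 0.329 -0.944 -0.   ] z [ 0.001  0.001 -1.   ]
```

View pics/w7c.png

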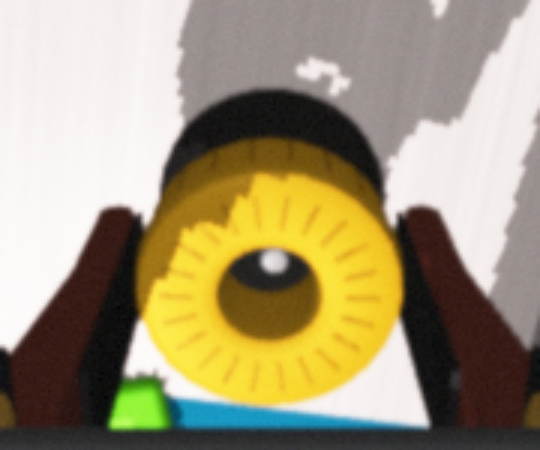

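```bash
python3 -c "
from h import *
print(plane('wrist',[256.3,237.3],47), plane('wrist',[254.3,247.7],61))"
```

```text
[[425.5785746  262.98505145  47.        ]] [[425.58623714 264.40022896  61.        ]]
```

Transformer is threaded, 1.4 mm off axis. Lowering with that correction.

```bash
python3 -m inch '[{"tx":0.12,"ty":0.05,"tz":1.6,"ax":0,"ay":0,"az":0,"jaw":0.3},{"tx":0,"ty":0,"tz":1.0,"ax":0,"ay":0,"az":0,"jaw":0.3},{"tx":0,"ty":0,"tz":0.37,"ax":0,"ay":0,"az":0,"jaw":0.3},{"tx":0,"ty":0,"tz":0,"ax":0,"ay":0,"az":0,"jaw":0.3},{"tx":0,"ty":0,"tz":0,"ax":0,"ay":0,"az":0,"jaw":1},{"tx":0,"ty":0,"tz":0,"ax":0,"ay":0,"az":0,"jaw":1},{"tx":0,"ty":0,"tz":0,"ax":0,"ay":0,"az":0,"jaw":1},{"tx":0,"ty":0,"tz":0,"ax":0,"ay":0,"az":0,"jaw":1},{"tx":0,"ty":0,"tz":-3,"ax":0,"ay":0,"az":0,"jaw":1},{"tx":0,"ty":0,"tz":-6,"ax":0,"ay":0,"az":0,"jaw":1},{"tx":0,"ty":0,"tz":0,"ax":0,"ay":0,"az":0,"jaw":1},{"tx":0,"ty":0,"tz":0,"ax":0,"ay":0,"az":0,"jaw":1}]'
python3 -c "
from h import *
im,d,W=meas('wrist','transformer_mid',28,'w8.png',None)
cv2.imwrite('pics/w8c.png',cv2.resize(im[130:260,175:335,::-1],None,fx=3,fy=3))
go(434,-10,105)"
```

```text
t: 16.48
ee_pos: [426.9, 261.6, 104.5]
orientation: [-2.56, 1.82, -0.0]
ft_force: [0.3, 0.3, -0.3]
width: 87.6
transformer_mid 0.86 [258. 200.] circ [425.3 261.9] 29.6 ell [425.3 262.3] [55.6 59.1] z50/98 [14.2 30.6 32.2]
t 16.57 ee [426.1 261.2 103.4] move cm [25.87  8.17 -0.13] w 87.7 F [-0.7 -0.1  0. ] xaxis [ 0.329 -0.944  0.   ] z [-0.002 -0.001 -1.   ]
```

View pics/w8c.png

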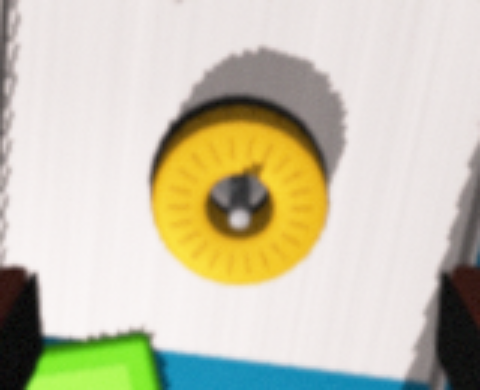

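Transformer sits flat and centred. Next, the narrow ring.

```bash
python3 -m inch '[{"tx":4.32,"ty":1.36,"tz":0,"ax":0,"ay":0,"az":0,"jaw":1},{"tx":4.32,"ty":1.36,"tz":0,"ax":0,"ay":0,"az":0,"jaw":1},{"tx":4.32,"ty":1.36,"tz":0,"ax":0,"ay":0,"az":0,"jaw":1},{"tx":4.32,"ty":1.36,"tz":0,"ax":0,"ay":0,"az":0,"jaw":1},{"tx":4.32,"ty":1.36,"tz":0,"ax":0,"ay":0,"az":0,"jaw":1},{"tx":4.32,"ty":1.36,"tz":0,"ax":0,"ay":0,"az":0,"jaw":1},{"tx":0,"ty":0,"tz":0,"ax":0,"ay":0,"az":0,"jaw":1},{"tx":0,"ty":0,"tz":0,"ax":0,"ay":0,"az":0,"jaw":1},{"tx":0,"ty":0,"tz":0,"ax":0,"ay":0,"az":0,"jaw":1}]'
python3 -c "
from h import *
im,d,W=meas('wrist','top_ring_mid',7,'w9.png',None)
go(434,-10,3.7)"
```

```text
t: 17.7
ee_pos: [434.8, -9.0, 104.2]
orientation: [2.561, -1.818, -0.002]
ft_force: [0.7, -0.3, -1.0]
width: 87.6
top_ring_mid 0.93 [251. 177.] circ [432.3  -7.5] 24.5 ell [432.3  -7.5] [47.7 48.5] z50/98 [1.8 6.7 8.3]
top_ring_mid 0.66 [460. 233.] circ [ 458.4 -234.9] 53.8 ell [ 458.1 -233.5] [ 34.6 116.9] z50/98 [ 3.4 24.9 28.4]
t 17.8 ee [435.   -9.  104.5] move cm [ 0.06  0.12 10.08] w 87.8 F [ 0.2 -0.2 -0. ] xaxis [ 0.33  -0.944 -0.   ] z [-0.001  0.    -1.   ]
```

```bash
python3 -m inch '[{"tx":-0.12,"ty":0.18,"tz":4.5,"ax":0,"ay":0,"az":0,"jaw":1},{"tx":0,"ty":0,"tz":3.8,"ax":0,"ay":0,"az":0,"jaw":1},{"tx":0,"ty":0,"tz":1.78,"ax":0,"ay":0,"az":0,"jaw":1},{"tx":0,"ty":0,"tz":0,"ax":0,"ay":0,"az":0,"jaw":0.3},{"tx":0,"ty":0,"tz":0,"ax":0,"ay":0,"az":0,"jaw":0.3},{"tx":0,"ty":0,"tz":0,"ax":0,"ay":0,"az":0,"jaw":0.3},{"tx":0,"ty":0,"tz":0,"ax":0,"ay":0,"az":0,"jaw":0.3},{"tx":0,"ty":0,"tz":0,"ax":0,"ay":0,"az":0,"jaw":0.3},{"tx":0,"ty":0,"tz":0,"ax":0,"ay":0,"az":0,"jaw":0.3},{"tx":0,"ty":0,"tz":-3,"ax":0,"ay":0,"az":0,"jaw":0.3},{"tx":0,"ty":0,"tz":-6,"ax":0,"ay":0,"az":0,"jaw":0.3},{"tx":0,"ty":0,"tz":-1,"ax":0,"ay":0,"az":0,"jaw":0.3}]'
python3 -c "
from h import *
go(426.5,262,104)"
```

```text
t: 19.3
ee_pos: [435.2, -9.6, 106.9]
orientation: [-2.558, 1.818, -0.008]
ft_force: [0.7, -0.6, 0.3]
width: 45.9
t 19.3 ee [435.2  -9.6 106.9] move cm [-25.93  -8.1    0.27] w 45.9 F [ 0.7 -0.6  0.3] xaxis [ 0.329 -0.944  0.002] z [ 0.006 -0.    -1.   ]
```

```bash
python3 -m inch '[{"tx":-4.32,"ty":-0.52,"tz":0,"ax":0,"ay":0,"az":0,"jaw":0.3},{"tx":-4.32,"ty":-0.52,"tz":0,"ax":0,"ay":0,"az":0,"jaw":0.3},{"tx":-4.32,"ty":-0.52,"tz":0,"ax":0,"ay":0,"az":0,"jaw":0.3},{"tx":-4.32,"ty":-0.52,"tz":0,"ax":0,"ay":0,"az":0,"jaw":0.3},{"tx":-4.32,"ty":-0.52,"tz":0,"ax":0,"ay":0,"az":0,"jaw":0.3},{"tx":-4.32,"ty":-0.52,"tz":0,"ax":0,"ay":0,"az":0,"jaw":0.3},{"tx":0,"ty":0,"tz":0,"ax":0,"ay":0,"az":0,"jaw":0.3},{"tx":0,"ty":0,"tz":0,"ax":0,"ay":0,"az":0,"jaw":0.3},{"tx":0,"ty":0,"tz":0,"ax":0,"ay":0,"az":0,"jaw":0.3}]'
python3 -c "
from h import *
im,d,W=meas('wrist','top_ring_mid',107,'w10.png',None)
bolt(d,W,38)
go(426,263,104)"
```

```text
t: 20.42
ee_pos: [377.2, 244.5, 103.5]
orientation: [2.558, -1.821, -0.001]
ft_force: [0.3, -0.0, 0.1]
width: 46.3
top_ring_mid 0.9 [256. 212.] circ [377.2 246.5] 24.6 ell [377.  246.4] [47.1 49.1] z50/98 [101.8 106.2 107.5]
bolt n 56 med [426.9 263.2  46.2] zmax 48.2 px 251 258 137 145
top pts 45 [426.6 263.1  46.6]
t 20.52 ee [377.5 244.7 103.7] move cm [-0.15 -5.18 -0.03] w 46.3 F [ 0.3 -0.8  0.2] xaxis [ 0.327 -0.945  0.   ] z [-0. -0. -1.]
```

View pics/w10.png

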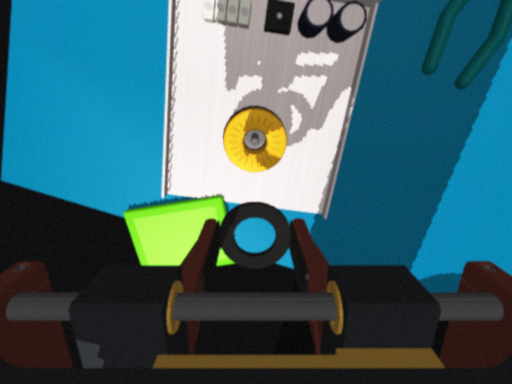

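```bash
python3 -m inch '[{"tx":0.02,"ty":-2.54,"tz":0,"ax":0,"ay":0,"az":0,"jaw":0.3},{"tx":0,"ty":-2.6,"tz":0,"ax":0,"ay":0,"az":0,"jaw":0.3},{"tx":0,"ty":0,"tz":3.5,"ax":0,"ay":0,"az":0,"jaw":0.3},{"tx":0,"ty":0,"tz":1.3,"ax":0,"ay":0,"az":0,"jaw":0.3},{"tx":0,"ty":0,"tz":0.8,"ax":0,"ay":0,"az":0,"jaw":0.3},{"tx":0,"ty":0,"tz":0.5,"ax":0,"ay":0,"az":0,"jaw":0.3},{"tx":0,"ty":0,"tz":0,"ax":0,"ay":0,"az":0,"jaw":0.3}]'
python3 -c "
from h import *
im,d,W=meas('wrist','top_ring_mid',46,'w11.png',None)
bolt(d,W,45)
cv2.imwrite('pics/w11c.png',cv2.resize(im[150:300,165:345,::-1],None,fx=3,fy=3))
go(426,263,33.9)"
```

```text
t: 21.4
ee_pos: [426.0, 262.4, 43.1]
orientation: [-2.56, 1.82, -0.0]
ft_force: [0.5, 0.5, 0.2]
width: 46.1
top_ring_mid 0.86 [260. 215.] circ [425.5 264.7] 24.9 ell [425.4 264.2] [46.5 49.8] z50/98 [31.8 45.8 47.1]
bolt n 338 med [437.1 261.   46.1] zmax 48.8 px 241 280 212 244
top pts 338 [435.1 259.9  46.2]
t 21.5 ee [426.3 262.6  43.4] move cm [-0.05  0.01  0.95] w 46.0 F [ 0.1 -0.   0.4] xaxis [ 0.329 -0.944 -0.   ] z [ 0.001  0.    -1.   ]
```

View pics/w11c.png

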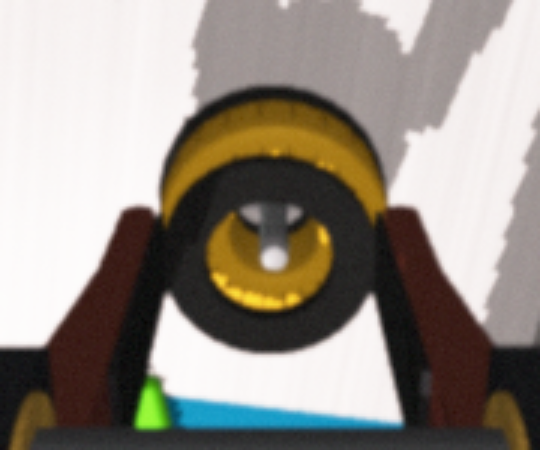

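Bolt tip centred in the ring. Placing it and lifting.

```bash
python3 -m inch '[{"tx":0.07,"ty":0.02,"tz":0.6,"ax":0,"ay":0,"az":0,"jaw":0.3},{"tx":0,"ty":0,"tz":0.28,"ax":0,"ay":0,"az":0,"jaw":0.3},{"tx":0,"ty":0,"tz":0,"ax":0,"ay":0,"az":0,"jaw":0.3},{"tx":0,"ty":0,"tz":0,"ax":0,"ay":0,"az":0,"jaw":1},{"tx":0,"ty":0,"tz":0,"ax":0,"ay":0,"az":0,"jaw":1},{"tx":0,"ty":0,"tz":0,"ax":0,"ay":0,"az":0,"jaw":1},{"tx":0,"ty":0,"tz":0,"ax":0,"ay":0,"az":0,"jaw":1},{"tx":0,"ty":0,"tz":0,"ax":0,"ay":0,"az":0,"jaw":1},{"tx":0,"ty":0,"tz":-2,"ax":0,"ay":0,"az":0,"jaw":1},{"tx":0,"ty":0,"tz":-5.1,"ax":0,"ay":0,"az":0,"jaw":1},{"tx":0,"ty":0,"tz":0,"ax":0,"ay":0,"az":0,"jaw":1},{"tx":0,"ty":0,"tz":0,"ax":0,"ay":0,"az":0,"jaw":1}]'
python3 -c "
from h import *
im,d,W=meas('wrist','top_ring_mid',37,'w12.png',None)
cv2.imwrite('pics/w12c.png',cv2.resize(im[130:260,175:335,::-1],None,fx=3,fy=3))
go(538.5,-194,105)"
```

```text
t: 23.0
ee_pos: [425.8, 261.5, 104.9]
orientation: [-2.56, 1.82, 0.0]
ft_force: [0.6, -0.2, -1.7]
width: 87.6
top_ring_mid 0.82 [250. 184.] circ [424.9 262.7] 24.4 ell [424.7 262.7] [46.7 48.2] z50/98 [31.  36.  37.4]
t 23.1 ee [425.2 261.1 104. ] move cm [46.71  4.25 -0.07] w 87.7 F [ 0.1 -0.4  0.6] xaxis [ 0.329 -0.944  0.   ] z [-0.002 -0.001 -1.   ]
```

View pics/w12c.png

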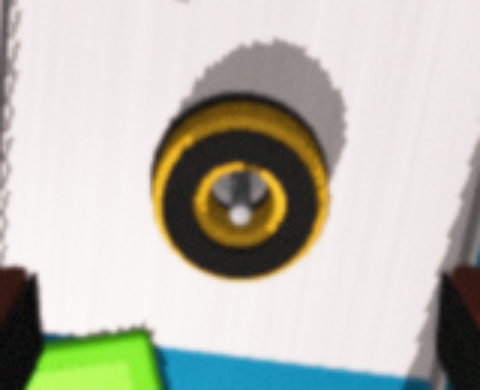

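Ring flat and concentric. Now the steel dish.

```bash
python3 -m inch '[{"tx":5.19,"ty":0.47,"tz":0,"ax":0,"ay":0,"az":0,"jaw":1},{"tx":5.19,"ty":0.47,"tz":0,"ax":0,"ay":0,"az":0,"jaw":1},{"tx":5.19,"ty":0.47,"tz":0,"ax":0,"ay":0,"az":0,"jaw":1},{"tx":5.19,"ty":0.47,"tz":0,"ax":0,"ay":0,"az":0,"jaw":1},{"tx":5.19,"ty":0.47,"tz":0,"ax":0,"ay":0,"az":0,"jaw":1},{"tx":5.19,"ty":0.47,"tz":0,"ax":0,"ay":0,"az":0,"jaw":1},{"tx":5.19,"ty":0.47,"tz":0,"ax":0,"ay":0,"az":0,"jaw":1},{"tx":5.19,"ty":0.47,"tz":0,"ax":0,"ay":0,"az":0,"jaw":1},{"tx":5.19,"ty":0.47,"tz":0,"ax":0,"ay":0,"az":0,"jaw":1},{"tx":0,"ty":0,"tz":0,"ax":0,"ay":0,"az":0,"jaw":1},{"tx":0,"ty":0,"tz":0,"ax":0,"ay":0,"az":0,"jaw":1},{"tx":0,"ty":0,"tz":0,"ax":0,"ay":0,"az":0,"jaw":1}]'
cat >> h.py <<'E'
def tilt(d,W,L):
    # plane fit to the rim: annulus r 14..24 about the mask's middle
    m=L['pixels']&(d>0); P=W[m]; c=np.median(P,0); r=np.hypot(*(P[:,:2]-c[:2]).T); q=P[(r>13)&(r<23)&(abs(P[:,2]-c[2])<5)]
    A=np.c_[q[:,:2]-c[:2],np.ones(len(q))]; s=np.linalg.lstsq(A,q[:,2],rcond=None)[0]
    print('rim slope deg x,y',np.round(np.degrees(s[:2]),2),'z',s[2].round(1),len(q))
E
python3 -c "
from h import *
im,d,W=meas('wrist','dish_mid',9,'w13.png',None)
tilt(d,W,masks_of('wrist','dish_mid')[0])
go(538.5,-194,5)"
```

```text
t: 24.6
ee_pos: [538.7, -192.0, 104.4]
orientation: [2.561, -1.818, -0.003]
ft_force: [-0.4, -0.0, 0.1]
width: 87.9
dish_mid 0.69 [341. 116.] circ [ 629.7 -239. ] 26.3 ell [ 630.2 -239. ] [51.2 52.2] z50/98 [ 4.9  9.  10.5]
dish_mid 0.68 [254. 192.] circ [ 538.3 -192.9] 26.2 ell [ 538.3 -192.5] [50.5 51.9] z50/98 [ 4.7  8.9 10.3]
rim slope deg x,y [ 0.02 -0.11] z 9.1 1382
t 24.75 ee [ 539.4 -192.3  105. ] move cm [ 0.13  0.13 10.  ] w 87.6 F [ 0.3  0.7 -0.4] xaxis [ 0.33  -0.944 -0.   ] z [-0.  0. -1.]
```

View pics/w13.png

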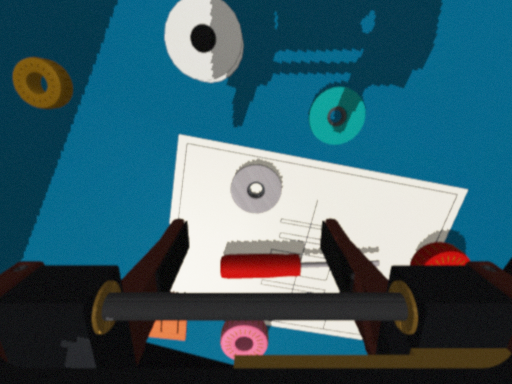

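Steel dish at (256,188), recess up, lying level; the teal one at (337,115) and the screwdriver are clear. Gripping.

```bash
python3 -m inch '[{"tx":0.1,"ty":0.04,"tz":4.5,"ax":0,"ay":0,"az":0,"jaw":1},{"tx":0,"ty":0,"tz":3.8,"ax":0,"ay":0,"az":0,"jaw":1},{"tx":0,"ty":0,"tz":1.78,"ax":0,"ay":0,"az":0,"jaw":1},{"tx":0,"ty":0,"tz":0,"ax":0,"ay":0,"az":0,"jaw":0.3},{"tx":0,"ty":0,"tz":0,"ax":0,"ay":0,"az":0,"jaw":0.3},{"tx":0,"ty":0,"tz":0,"ax":0,"ay":0,"az":0,"jaw":0.3},{"tx":0,"ty":0,"tz":0,"ax":0,"ay":0,"az":0,"jaw":0.3},{"tx":0,"ty":0,"tz":0,"ax":0,"ay":0,"az":0,"jaw":0.3},{"tx":0,"ty":0,"tz":0,"ax":0,"ay":0,"az":0,"jaw":0.3},{"tx":0,"ty":0,"tz":-3,"ax":0,"ay":0,"az":0,"jaw":0.3},{"tx":0,"ty":0,"tz":-6,"ax":0,"ay":0,"az":0,"jaw":0.3},{"tx":0,"ty":0,"tz":-1,"ax":0,"ay":0,"az":0,"jaw":0.3}]'
python3 -c "
from h import *
go(426,262.5,104)"
```

```text
t: 26.25
ee_pos: [541.7, -195.4, 107.7]
orientation: [-2.559, 1.819, -0.009]
ft_force: [1.0, -0.3, -0.4]
width: 50.3
t 26.25 ee [ 541.7 -195.4  107.7] move cm [-47.05  -4.12   0.2 ] w 50.3 F [ 1.  -0.3 -0.4] xaxis [ 0.329 -0.944  0.004] z [ 0.006 -0.002 -1.   ]
```

```bash
python3 -m inch '[{"tx":-5.2,"ty":0.1,"tz":0,"ax":0,"ay":0,"az":0,"jaw":0.3},{"tx":-5.2,"ty":0.1,"tz":0,"ax":0,"ay":0,"az":0,"jaw":0.3},{"tx":-5.2,"ty":0.1,"tz":0,"ax":0,"ay":0,"az":0,"jaw":0.3},{"tx":-5.2,"ty":0.1,"tz":0,"ax":0,"ay":0,"az":0,"jaw":0.3},{"tx":-5.2,"ty":0.1,"tz":0,"ax":0,"ay":0,"az":0,"jaw":0.3},{"tx":-5.2,"ty":0.1,"tz":0,"ax":0,"ay":0,"az":0,"jaw":0.3},{"tx":-5.2,"ty":0.1,"tz":0,"ax":0,"ay":0,"az":0,"jaw":0.3},{"tx":-5.2,"ty":0.1,"tz":0,"ax":0,"ay":0,"az":0,"jaw":0.3},{"tx":-5.2,"ty":0.1,"tz":0,"ax":0,"ay":0,"az":0,"jaw":0.3},{"tx":0,"ty":0,"tz":0,"ax":0,"ay":0,"az":0,"jaw":0.3},{"tx":0,"ty":0,"tz":0,"ax":0,"ay":0,"az":0,"jaw":0.3},{"tx":0,"ty":0,"tz":0,"ax":0,"ay":0,"az":0,"jaw":0.3}]'
python3 -c "
from h import *
im,d,W=meas('wrist','dish_mid',108,'w14.png',None)
tilt(d,W,masks_of('wrist','dish_mid')[0])
bolt(d,W,40)
go(426,262.5,104)"
```

```text
t: 27.75
ee_pos: [377.3, 243.4, 103.9]
orientation: [2.558, -1.822, -0.0]
ft_force: [-0.4, -0.6, -0.8]
width: 49.9
dish_mid 0.74 [245. 108.] circ [450.2 272.5] 10.2 ell [450.  272.3] [ 6.9 20.1] z50/98 [ 8.   9.8 10.7]
dish_mid 0.66 [252. 244.] circ [376.1 244.5] 26.6 ell [376.1 244.8] [51.1 52.6] z50/98 [103.7 108.  109.3]
rim slope deg x,y [0. 0.] z 0.0 0
bolt n 53 med [427.  263.2  46.6] zmax 48.2 px 250 257 137 144
top pts 47 [426.7 263.1  46.3]
t 27.9 ee [377.6 243.6 104.2] move cm [-0.2  -5.19  0.02] w 50.3 F [-0.9  0.  -1.1] xaxis [ 0.327 -0.945  0.   ] z [-0. -0. -1.]
```

View pics/w14.png

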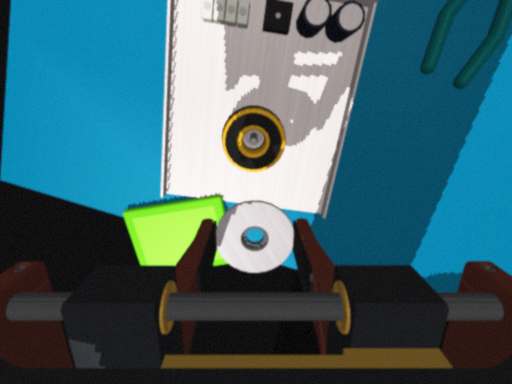

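```bash
python3 -m inch '[{"tx":-0.02,"ty":-2.6,"tz":0,"ax":0,"ay":0,"az":0,"jaw":0.3},{"tx":0,"ty":-2.69,"tz":0,"ax":0,"ay":0,"az":0,"jaw":0.3},{"tx":0,"ty":0,"tz":3.5,"ax":0,"ay":0,"az":0,"jaw":0.3},{"tx":0,"ty":0,"tz":1.5,"ax":0,"ay":0,"az":0,"jaw":0.3},{"tx":0,"ty":0,"tz":0.35,"ax":0,"ay":0,"az":0,"jaw":0.3},{"tx":0,"ty":0,"tz":0,"ax":0,"ay":0,"az":0,"jaw":0.3},{"tx":0,"ty":0,"tz":0,"ax":0,"ay":0,"az":0,"jaw":0.3}]'
python3 -c "
from h import *
im,d,W=meas('wrist','dish_mid',54.5,'w15.png',None)
cv2.imwrite('pics/w15c.png',cv2.resize(im[210:270,215:295,::-1],None,fx=8,fy=8,interpolation=cv2.INTER_CUBIC))
go(426,262.5,34.3)"
```

```text
t: 28.78
ee_pos: [427.5, 262.4, 51.5]
orientation: [-2.56, 1.82, -0.001]
ft_force: [0.1, 0.2, 0.4]
width: 50.3
dish_mid 0.73 [256. 241.] circ [426.  263.3] 26.6 ell [425.8 263.5] [51.3 53. ] z50/98 [51.3 55.5 56.7]
t 28.88 ee [427.5 262.4  51.5] move cm [-0.06  0.14  1.72] w 50.5 F [0.7 0.1 0.1] xaxis [ 0.329 -0.944 -0.   ] z [ 0.001  0.001 -1.   ]
```

View pics/w15c.png

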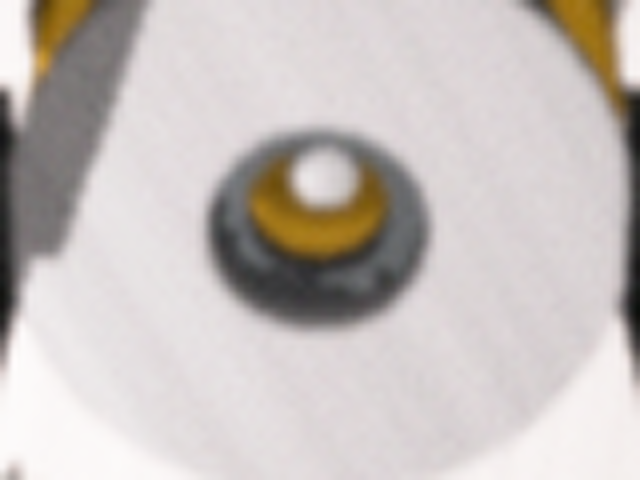

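```bash
python3 -c "
from h import *
print(plane('wrist',[255.6,232.1],47), plane('wrist',[254.9,238.5],55.2),plane('wrist',[254.9,235.3],49))"
```

```text
[[425.7950283  262.77581226  47.        ]] [[425.23621933 263.11363973  55.2       ]] [[424.34133781 262.78041477  49.        ]]
```

```bash
python3 -m inch '[{"tx":0.02,"ty":-0.03,"tz":0.4,"ax":0,"ay":0,"az":0,"jaw":0.3},{"tx":0,"ty":0,"tz":0.5,"ax":0,"ay":0,"az":0,"jaw":0.3},{"tx":0,"ty":0,"tz":0.3,"ax":0,"ay":0,"az":0,"jaw":0.3},{"tx":0,"ty":0,"tz":0.22,"ax":0,"ay":0,"az":0,"jaw":0.3},{"tx":0,"ty":0,"tz":0,"ax":0,"ay":0,"az":0,"jaw":0.3}]'
python3 -c "
from h import *
im,d,W=meas('wrist','dish_mid',41,'w16.png',None)
go(426,262.5,36)"
```

```text
t: 29.5
ee_pos: [427.3, 262.0, 36.7]
orientation: [2.56, -1.82, -0.0]
ft_force: [-1.8, -0.5, 4.3]
width: 50.2
dish_mid 0.93 [249. 242.] circ [426.3 263.2] 26.1 ell [426.3 263.3] [51. 52.] z50/98 [36.8 40.7 41.9]
t 29.6 ee [427.3 261.9  36.7] move cm [-0.1   0.1   0.07] w 50.6 F [-1.7 -1.3  4.2] xaxis [ 0.329 -0.944  0.   ] z [-0. -0. -1.]
```

Light contact (about 4 N) with the rim at 41 mm, which is the right height. Releasing and lifting.

```bash
python3 -m inch '[{"tx":0,"ty":0,"tz":0,"ax":0,"ay":0,"az":0,"jaw":1},{"tx":0,"ty":0,"tz":0,"ax":0,"ay":0,"az":0,"jaw":1},{"tx":0,"ty":0,"tz":0,"ax":0,"ay":0,"az":0,"jaw":1},{"tx":0,"ty":0,"tz":0,"ax":0,"ay":0,"az":0,"jaw":1},{"tx":0,"ty":0,"tz":0,"ax":0,"ay":0,"az":0,"jaw":1},{"tx":0,"ty":0,"tz":-2,"ax":0,"ay":0,"az":0,"jaw":1},{"tx":0,"ty":0,"tz":-5,"ax":0,"ay":0,"az":0,"jaw":1},{"tx":0,"ty":0,"tz":0,"ax":0,"ay":0,"az":0,"jaw":1},{"tx":0,"ty":0,"tz":0,"ax":0,"ay":0,"az":0,"jaw":1}]'
python3 -c "
from h import *
im,d,W=meas('wrist','dish_mid',41,'w17.png',None)
for L in masks_of('wrist','dish_mid')[:2]: tilt(d,W,L)
bolt(d,W,43)
cv2.imwrite('pics/w17c.png',cv2.resize(im[130:260,175:335,::-1],None,fx=4,fy=4))
go(426,262.5,104)
_,d=shot('top'); W=cloud('top',d)
for n in ['spare_mid','pliers','reel','screwdriver']:
    p=W[masks_of('top',n)[0]['pixels']&(d>0)]; print(n,np.round(np.median(p,0)))"
```

```text
t: 30.72
ee_pos: [427.2, 261.9, 106.4]
orientation: [-2.56, 1.82, -0.0]
ft_force: [-0.7, -0.2, -0.3]
width: 87.5
dish_mid 0.92 [251. 201.] circ [426.  263.4] 26.7 ell [425.7 262.9] [51. 53.] z50/98 [25.5 40.1 41.4]
rim slope deg x,y [ 0.05 -0.1 ] z 40.2 1313
bolt n 40 med [426.4 263.   45.9] zmax 47.6 px 252 258 198 204
top pts 40 [426.3 262.9  45.7]
t 30.88 ee [426.7 261.5 105.4] move cm [-0.11  0.03  0.14] w 87.2 F [ 0.7 -0.7 -0.8] xaxis [ 0.329 -0.944  0.   ] z [-0.002 -0.001 -1.   ]
spare_mid [570.  16.  20.]
pliers [595. 117.  13.]
reel [ 645. -110.   32.]
screwdriver [ 463. -232.   25.]
```

```bash
python3 -c "
from h import *
print(ctrl.close_job())"
```

```text
the job is handed in; nothing more can be done
None
```

The stack is on the bolt in the order you asked for: wide pad, larger ochre transformer, narrow ring, then the bare-steel dish with its recess up. I handed the job in at about 31 s of robot time. No verdict was reported.

- **Last numeric check:** the dish centre measured about (426, 263), within about 1 mm of the bolt. Its rim was level to about 0.1° at z ≈ 40–41 mm, against 41 mm expected. The gripper was open and about 65 mm above the stack.
- **Earlier pieces:** after release, the pad, transformer and ring each measured within about 3 mm of the bolt and at the right height to about 1 mm. I viewed all three threaded on the bolt. They were not measured again after the dish went on.
- **Things to leave alone:** the spare, reel and screwdriver measured within 2 mm of their starting positions. The pliers read 6 mm off; nothing went near them, so I put that down to mask noise.
- **Not done or in disagreement:** the final close-up could not be viewed because the 16-picture limit was reached, so the finished stack was checked by numbers only. The wrist camera and the arm's own readings differed by about 1–1.5 mm throughout; I aligned each piece to the bolt from the camera readings.

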